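# Return the refilled condiments to their rack in the same order

## Task

The pepper mill, salt shaker, spice jar and jam jar have been refilled and stand in a row in the grey cups of the steel tray. Move all four to the wooden rack, one in each bay and in the same order from left to right as they stood on the tray, each standing upright on the floor of its bay. Carry them upright and set them down rather than letting them drop.

Things in the scene. Friction and masses are not known exactly. Their poses are not given: they have to be found in the camera images.
- tray: Refilling tray: flat steel tray, 104 x 366 mm, 6 mm thick, fixed, left or right of the rack. Origin: centre of its underside; x across it, away from the robot; y along the row, to the robot's left; z up. Its four places, left to right, lie at y = +132, +44, -44, -132 mm, x = 0; one cup on each.
- rack: Pale wooden rack, 104 x 364 mm, fixed, empty at the start. Origin and axes as for the tray. Four equal bays, left to right at y = +132, +44, -44, -132 mm, x = 0, each 82 mm along the row and 84 mm across. Heights above the origin: bay floor 10 mm, dividers 26 mm, dowel rails before and behind the bays 28 mm, end cheeks 46 mm.
- pepper_mill: Pepper mill of dark brown turned wood, the tall one: 170 mm high, body 58 mm in diameter up to 122 mm, round head 49 mm in diameter from 123 to 159 mm (grip it there, about 142 mm up), small knob on top; the head does not turn. Loose; stands upright in its cup at the start. Origin: centre of its underside, z up; turned anyhow about z.
- cup_pepper_mill: Grey plastic foot cup of the pepper mill, fixed on the tray; it stays there and shows at which place that thing stood. Foot plate 78 x 78 x 3 mm; round collar 70 mm outside, 63 mm inside, its top 16 mm above the origin. The thing stands on its floor, 3 mm up. Origin: centre of its underside.
- salt_shaker: Salt shaker, grey with a paler grey domed top, the smallest: 90 mm high, 44 mm in diameter up to 74 mm, then 34 mm. Loose; stands upright in its cup at the start. Origin: centre of its underside, z up; turned anyhow about z.
- cup_salt_shaker: Grey plastic foot cup of the salt shaker, fixed on the tray; it stays there and shows at which place that thing stood. Foot plate 78 x 78 x 3 mm; round collar 56 mm outside, 49 mm inside, its top 16 mm above the origin. The thing stands on its floor, 3 mm up. Origin: centre of its underside.
- spice_jar: Slim glass spice jar with a red cap: 106 mm high, body 42 mm in diameter, cap 45 mm from 85 mm up; grip the body about 70 mm up. Loose; stands upright in its cup at the start. Origin: centre of its underside, z up; turned anyhow about z.
- cup_spice_jar: Grey plastic foot cup of the spice jar, fixed on the tray; it stays there and shows at which place that thing stood. Foot plate 78 x 78 x 3 mm; round collar 57 mm outside, 50 mm inside, its top 16 mm above the origin. The thing stands on its floor, 3 mm up. Origin: centre of its underside.
- jam_jar: Stout glass jam jar with a red cap: 97 mm high, 63 mm in diameter, cap 64 mm from 86 mm up. Loose; stands upright in its cup at the start. Origin: centre of its underside, z up; turned anyhow about z.
- cup_jam_jar: Grey plastic foot cup of the jam jar, fixed on the tray; it stays there and shows at which place that thing stood. Foot plate 78 x 78 x 3 mm; round collar 77 mm outside, 70 mm inside, its top 16 mm above the origin. The thing stands on its floor, 3 mm up. Origin: centre of its underside.
Not all that is in view belongs to the job. Leave any green, pink or yellow look-alike of the pepper_mill alone.

How it is judged (in metres and radians):
At the end, for the whole second after the job is handed in: Each of the four things stands in the bay of the rack whose number, counted from the left, is that of its cup on the tray: within 25 mm of the bay's centre each way, its foot within 5 mm of the bay floor's height, upright within 0.08 rad, released and at rest (under 20 mm/s) (((y of cup_pepper_mill in the frame of tray between 0.102 and 0.162 m and y of pepper_mill in the frame of rack between 0.107 and 0.157 m) or (y of cup_pepper_mill in the frame of tray between 0.014 and 0.074 m and y of pepper_mill in the frame of rack between 0.019 and 0.069 m) or (y of cup_pepper_mill in the frame of tray between -0.074 and -0.014 m and y of pepper_mill in the frame of rack between -0.069 and -0.019 m) or (y of cup_pepper_mill in the frame of tray between -0.162 and -0.102 m and y of pepper_mill in the frame of rack between -0.157 and -0.107 m)) and x of pepper_mill in the frame of rack between -0.025 and 0.025 m and z of pepper_mill in the frame of rack between 0.005 and 0.015 m and angle between each of pepper_mill, salt_shaker, spice_jar, jam_jar's own z axis and vertical below 0.08 rad and linear speed of each of pepper_mill, salt_shaker, spice_jar, jam_jar below 0.02 m/s and ((y of cup_salt_shaker in the frame of tray between 0.102 and 0.162 m and y of salt_shaker in the frame of rack between 0.107 and 0.157 m) or (y of cup_salt_shaker in the frame of tray between 0.014 and 0.074 m and y of salt_shaker in the frame of rack between 0.019 and 0.069 m) or (y of cup_salt_shaker in the frame of tray between -0.074 and -0.014 m and y of salt_shaker in the frame of rack between -0.069 and -0.019 m) or (y of cup_salt_shaker in the frame of tray between -0.162 and -0.102 m and y of salt_shaker in the frame of rack between -0.157 and -0.107 m)) and x of salt_shaker in the frame of rack between -0.025 and 0.025 m and z of salt_shaker in the frame of rack between 0.005 and 0.015 m and ((y of cup_spice_jar in the frame of tray between 0.102 and 0.162 m and y of spice_jar in the frame of rack between 0.107 and 0.157 m) or (y of cup_spice_jar in the frame of tray between 0.014 and 0.074 m and y of spice_jar in the frame of rack between 0.019 and 0.069 m) or (y of cup_spice_jar in the frame of tray between -0.074 and -0.014 m and y of spice_jar in the frame of rack between -0.069 and -0.019 m) or (y of cup_spice_jar in the frame of tray between -0.162 and -0.102 m and y of spice_jar in the frame of rack between -0.157 and -0.107 m)) and x of spice_jar in the frame of rack between -0.025 and 0.025 m and z of spice_jar in the frame of rack between 0.005 and 0.015 m and ((y of cup_jam_jar in the frame of tray between 0.102 and 0.162 m and y of jam_jar in the frame of rack between 0.107 and 0.157 m) or (y of cup_jam_jar in the frame of tray between 0.014 and 0.074 m and y of jam_jar in the frame of rack between 0.019 and 0.069 m) or (y of cup_jam_jar in the frame of tray between -0.074 and -0.014 m and y of jam_jar in the frame of rack between -0.069 and -0.019 m) or (y of cup_jam_jar in the frame of tray between -0.162 and -0.102 m and y of jam_jar in the frame of rack between -0.157 and -0.107 m)) and x of jam_jar in the frame of rack between -0.025 and 0.025 m and z of jam_jar in the frame of rack between 0.005 and 0.015 m); the robot touches nothing.
It fails at once if one of the four things is tipped by more than 0.6 rad (angle between any of pepper_mill, salt_shaker, spice_jar, jam_jar's own z axis and vertical above 0.6 rad).
It fails at once if one of the four things is dropped (moves faster than 0.75 m/s with no finger on it: a fall of about 3 cm) ((linear speed of pepper_mill above 0.75 m/s and contact force between pepper_mill and the fingers below 0.1 N) or (linear speed of salt_shaker above 0.75 m/s and contact force between salt_shaker and the fingers below 0.1 N) or (linear speed of spice_jar above 0.75 m/s and contact force between spice_jar and the fingers below 0.1 N) or (linear speed of jam_jar above 0.75 m/s and contact force between jam_jar and the fingers below 0.1 N)).
It also fails if it takes over 128 s, if anything falls off the work surface, if the arm or the gripper's body presses on something with over 40 N, if the wrist force passes 120 N, or if a joint passes its speed limit or range.

## Robot

A 6-joint arm with a two-finger parallel gripper is mounted at the origin on a cart in front of the work surface, level with it; the furniture and walls round the work are solid. World frame = base frame: x ahead of the robot, y to its left, z up, the work surface at z = 0. Lengths are in m, angles in degrees, forces in N, time in s.
With the tool pointing down it reaches from about 0.375 to 0.9 m from the base axis. Payload 3.1 kg.
Tool frame: the origin (TCP) lies on the centre line of the jaws, within the pads' length; the fingertips stand 17 mm ahead of it and the grasp point (between the pads) lies 2 mm behind it; z points along the fingers, y is the line along which they close (so a half turn about z gives the same grasp; the last joint's range is limited). The gripper opens to 87 mm and grips with 3 to 60 N. Pads are 19 mm wide; open, the fingers measure 117 mm over their backs; the gripper's body (75 mm by 190 mm) begins 51 mm behind the grasp point.
Start: joints at [-83.509, 30.224, 82.088, -0, 67.689, -10.227], TCP at [0.18, -0.599, 0.24] pointing down, gripper open.
Joint ranges: [-176.69, 176.69], [-43.24, 126.21], [12.49, 139.97], [-82, 262], [0, 151.66], [-163.58, 163.58]. Speed limits (degrees/s): [159.86, 159.86, 180, 180, 180, 180].

## Interface

Orientations are given as a 3x3 rotation matrix whose columns are the frame's x, y, z axes.
In Python, from rig import bot, imaging, finder gives the robot as it stands. The module is installed in compiled form; this text tells all that it offers.
- The arm moves only by the tool play_rows, never from a script. Its argument "motion" is a list that holds one entry, the list of rows, each a list of 6 numbers: the shift along the tool's x, y, z in m, then the turn, a rotation vector about the tool's x, y, z in degrees. In form: [[[dx, dy, dz, wx, wy, wz], ...]]. A call has 1 to 8 rows; each row is the pose to reach, as a shift and turn from the pose commanded when the call began, along the tool's axes at that moment; what a row does not reach only later rows make up. A row lasts 1/12 s, in which the tool goes at most 41.7 mm and 7.16 degrees, less where a joint would pass 70% of its speed; a pose out of reach is approached as far as the arm can. A call with a gripper value outside its range is refused whole. "fingers" is the finger opening in m, from 0 to 0.087, set as the call begins (left out, the last holds). The fingers move at their own pace and stop on an object; the grip force is fixed at half the most. Time passes only in rows, so rows that repeat a pose let the fingers close. It gives the time, the measured TCP pose, the force, the opening and the grip force at its end, in the units of the state.
- bot.read_state(): the state, without advancing time (a new reading comes with each control period).
- imaging.capture(name): name is "scene" or "top" or "wrist"; returns a dict with "frame" (420x560x3 uint8, red, green, blue), "camera_matrix" (3x3 intrinsics, pixels), "k1" (the pictures are not rectified: a ray, as slopes to the right and down, at radius r is drawn at 1 + k1 r^2 times it, then the intrinsics apply), "R" (3x3) and "t" (3): a world point X has camera coordinates R X + t. Camera axes: x right, y down, z forward; pixel columns grow to the right and rows downward; lengths in m; the calibration is good to about 2 mm. A picture is of the moment at which its call begins. There is no depth.
- bot.hand_in(): hands the job in; it is judged then, once.
Trained networks look in the newest picture that a camera, given by its name, has taken for a name from the list of things; names that differ only in an ending like _2 or _b are one class to them, and where a whole thing is asked for, a point or a joint stands for the part that bears it (a point fixed in the world has none). Each returns a list of dicts, best first, with "confidence" (0 to 1); they miss things now and then, are a little off and sometimes report something else, mostly with a low value. They report only what shows in the picture. A call takes as long as a camera call. They do not tell look-alikes from the thing itself.
- finder.recognise(camera, name): "at" ([x, y, z] in m, in world coordinates, good to about 4 mm: the middle of the surface that is visible of it).
- finder.outline_of(camera, name): "pixels" (420x560 bool, what is visible of it).
The state is a dict: "time_s": time; "joint_positions": joint angles; "qvel": joint speeds; "tau": joint torques, N m; "position": TCP position; "tcp_rot": TCP orientation; "force": force on the tool from outside, world axes, zero at the start; "moment": the same for the moment, N m; "opening": opening from 0.0 (shut) to 1.0 (fully open); "grasp_force": force on a finger pad.
Only numpy, scipy, OpenCV 4.12 (cv2) and the standard library are available. Lean on these libraries where they do the work, as an engineer would, in place of code of your own. Each camera call takes 0.05 s, during which the arm holds its last target. There are 200 camera calls.

## Working session

There is one attempt and no reset: what is moved stays moved. The work goes in short steps, Python scripts to look and compute and a tool call to move; the robot and the scene stay as the last step left them, time stands still between calls to the robot, and variables do not carry over. Pictures are saved under pics/ and viewed, at most 14 in all, crops included, and the job is handed in when it is done.

Besides the shell and the picture viewer there is one more tool, called as name([rows], argument=value, ...), one row to a line, values as JSON. play_rows: Moves the arm, as the interface text tells. Its arguments: {"type":"object","properties":{"motion":{"type":"array"},"fingers":{"type":"number"}},"required":["motion"]}

```bash
mkdir -p pics
cat > h.py <<'E'
import numpy as np, cv2
from rig import bot, imaging, finder
def snap(n,f=None):
    c=imaging.capture(n)
    if f: cv2.imwrite('pics/'+f,c['frame'][:,:,::-1])
    return c
E
python3 - <<'E'
from h import *
for n in ('scene','top'):
    c=snap(n,n+'1.png'); print(n,c['k1'],np.round(c['t'],3).tolist(),np.round(c['R'],3).tolist())
    for k in ['tray','rack','pepper_mill','cup_pepper_mill','salt_shaker','cup_salt_shaker','spice_jar','cup_spice_jar','jam_jar','cup_jam_jar']:
        print(k,[(np.round(d['at'],3).tolist(),round(d['confidence'],2)) for d in finder.recognise(n,k)])
print(bot.read_state())
E
```

```text
scene 0.03819065644645513 [0.373, 0.256, 0.865] [[-0.714, -0.7, -0.017], [-0.484, 0.512, -0.709], [0.505, -0.498, -0.705]]
tray [([0.418, 0.328, 0.006], 0.76)]
rack [([0.475, -0.15, 0.008], 0.57)]
pepper_mill [([0.564, 0.139, 0.084], 0.76), ([0.575, 0.378, 0.086], 0.7), ([0.554, 0.228, 0.089], 0.62), ([0.444, 0.135, 0.094], 0.61)]
cup_pepper_mill [([0.437, 0.143, 0.012], 0.87)]
salt_shaker [([0.438, 0.396, 0.063], 0.85), ([0.443, 0.136, 0.098], 0.54)]
cup_salt_shaker [([0.43, 0.405, 0.011], 0.86), ([0.473, -0.153, 0.006], 0.22), ([0.419, 0.327, 0.005], 0.21)]
spice_jar [([0.434, 0.308, 0.088], 0.73)]
cup_spice_jar [([0.429, 0.318, 0.009], 0.87)]
jam_jar [([0.438, 0.224, 0.087], 0.62), ([0.417, 0.327, 0.007], 0.22)]
cup_jam_jar [([0.432, 0.233, 0.013], 0.92)]
top -0.15627948190973853 [0.098, 0.424, 1.252] [[-0.186, -0.982, -0.004], [-0.773, 0.149, -0.616], [0.606, -0.112, -0.788]]
tray [([0.42, 0.261, 0.004], 0.7)]
rack [([0.44, -0.342, 0.007], 0.83)]
pepper_mill [([0.444, 0.125, 0.098], 0.89), ([0.573, 0.372, 0.088], 0.72), ([0.565, 0.128, 0.114], 0.65), ([0.556, 0.218, 0.098], 0.64)
[... 409 characters left out ...]
918714e-03,
        6.76899929e+01, -1.02252102e+01]), 'qvel': array([ 0.09262162, -0.02471492, -0.04721291,  0.01392444, -0.07219947,
       -0.03473925]), 'tau': array([-4.21424111e-04, -4.40026152e+01, -1.76985401e+01,  6.33750740e-02,
        5.03822579e-02, -2.59997643e-05]), 'position': array([ 0.17979877, -0.59853341,  0.23953358]), 'tcp_rot': array([[ 9.57741470e-01,  2.87630448e-01, -3.53882943e-05],
       [ 2.87630450e-01, -9.57741469e-01,  5.54862566e-05],
       [-1.79333002e-05, -6.33202400e-05, -9.99999998e-01]]), 'force': array([-0.53043179,  0.33431487,  0.37691973]), 'moment': array([ 0.00168354, -0.02040417,  0.00698815]), 'grasp_force': 0.0, 'opening': 1.0005936932508468}
```

View pictures.

View pics/scene1.png

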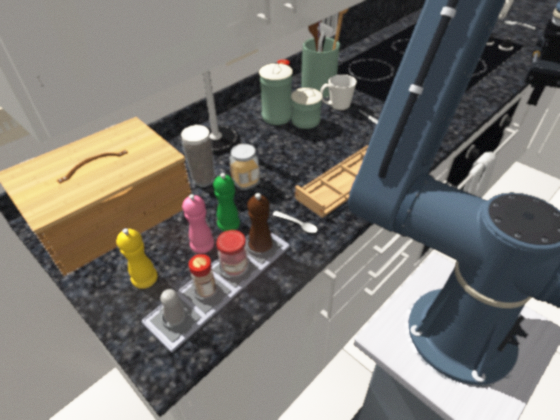

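View pics/top1.png

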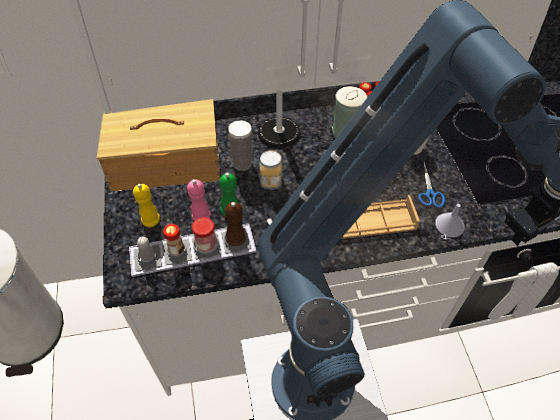

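Row, left to right: salt (scene px 172,308), spice (203,277), jam (232,255), pepper (brown, 260,222). Coloured mills stand behind the tray and the arm covers the rack in part. I'll swing over the rack next.

play_rows([
  [[0.2,-0.18,-0.12,0,0,0],[0.2,-0.18,-0.12,0,0,0],[0.2,-0.18,-0.12,0,0,0],[0.2,-0.18,-0.12,0,0,0],[0.2,-0.18,-0.12,0,0,0],[0.2,-0.18,-0.12,0,0,0],[0.2,-0.18,-0.12,0,0,0],[0.2,-0.18,-0.12,0,0,0]],
])

```text
time_s: 1.77
position: [0.3225, -0.3642, 0.363]
tcp_rot: [[0.956, 0.293, 0.004], [0.293, -0.956, -0.002], [0.004, 0.003, -1.0]]
force: [0.0, -0.9, 0.0]
opening: 1.003
grasp_force: 0.0
```

play_rows([
  [[0.145,-0.134,-0.09,0,0,-55],[0.145,-0.134,-0.09,0,0,-55],[0.145,-0.134,-0.09,0,0,-55],[0.145,-0.134,-0.09,0,0,-55],[0.145,-0.134,-0.09,0,0,-55],[0.145,-0.134,-0.09,0,0,-55],[0.145,-0.134,-0.09,0,0,-55],[0.145,-0.134,-0.09,0,0,-55]],
])

```text
time_s: 2.43
position: [0.4205, -0.198, 0.4501]
tcp_rot: [[0.306, 0.952, 0.001], [0.952, -0.306, -0.001], [-0.001, 0.001, -1.0]]
force: [0.6, -0.1, -0.3]
opening: 1.0
grasp_force: 0.0
```

Run:
```python
from h import *
c=snap('wrist','w1.png'); print(c['k1'],np.round(-c['R'].T@c['t'],3),np.round(c['R'],3).tolist())
print(c['camera_matrix'])
s=bot.read_state();print(s['position'],s['tcp_rot'].round(3).tolist())
print([(np.round(d['at'],3).tolist(),round(d['confidence'],2)) for d in finder.recognise('wrist','rack')])
```

```text
-0.03155039532805695 [ 0.446 -0.121  0.595] [[0.952, -0.307, 0.001], [-0.293, -0.909, 0.296], [-0.089, -0.282, -0.955]]
[[297.17590632   0.         281.73139618]
 [  0.         297.17590632 210.80996944]
 [  0.           0.           1.        ]]
[ 0.42010668 -0.1983402   0.44968495] [[0.306, 0.952, 0.0], [0.952, -0.306, -0.001], [-0.001, 0.0, -1.0]]
[([0.457, -0.226, 0.008], 0.59)]
```

View pics/w1.png

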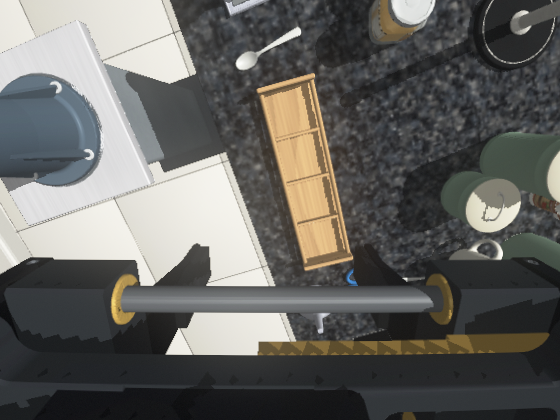

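The whole rack shows, with corners at about (258,90), (314,76), (352,260) and (305,270). I'll fit its pose to the outline, then move over the tray.

```bash
cat >> h.py <<'E'
from scipy.optimize import minimize
def proj(c,X):
    p=np.asarray(X)@c['R'].T+c['t']; s=p[:,:2]/p[:,2:]
    s=s*(1+c['k1']*(s**2).sum(1,keepdims=True)); K=c['camera_matrix']
    return s*[K[0,0],K[1,1]]+[K[0,2],K[1,2]]
def box(x0,x1,y0,y1,z0,z1): return np.array([[x,y,z] for x in(x0,x1) for y in(y0,y1) for z in(z0,z1)],float)
def cyl(r,z0,z1):
    a=np.linspace(0,2*np.pi,32,endpoint=False); return np.vstack([np.c_[r*np.cos(a),r*np.sin(a),0*a+z] for z in(z0,z1)])
def render(c,parts,p):
    m=np.zeros((1680,2240),np.uint8); co,si=np.cos(p[2]),np.sin(p[2])
    for P in parts:
        W=P@np.array([[co,si,0],[-si,co,0],[0,0,1]])+[p[0],p[1],0]
        cv2.fillConvexPoly(m,cv2.convexHull(((proj(c,W)+.5)*4).astype(np.int32)),1)
    return cv2.resize(m.astype(np.float32),(560,420),interpolation=cv2.INTER_AREA)
def fit(c,mask,parts,p0,yaw=True):
    f=lambda q:-np.minimum(r:=render(c,parts,[p0[0]+q[0],p0[1]+q[1],p0[2]+(q[2]*5 if yaw else 0)]),mask).sum()/np.maximum(r,mask).sum()
    n=3 if yaw else 2
    s=np.vstack([np.zeros(n),np.eye(n)*.015]); o=minimize(f,np.zeros(n),method='Nelder-Mead',options=dict(initial_simplex=s,xatol=1e-4,fatol=1e-5))
    q=list(o.x)+[0]*(3-n); return np.array([p0[0]+q[0],p0[1]+q[1],p0[2]+5*q[2]]),-o.fun
RACK=[box(-.052,.052,-.182,.182,0,.028),box(-.052,.052,-.182,-.173,0,.046),box(-.052,.052,.173,.182,0,.046)]
E
python3 - <<'E'
from h import *
c=imaging.capture('wrist')
m=finder.outline_of('wrist','rack')[0]['pixels'].astype(np.float32)
print(m.sum())
for y in(0,.1,-.1): print(fit(c,m,RACK,[.46,-.226,y]))
E
```

```text
10294.0
(array([ 0.45999675, -0.24184459, -0.0571515 ]), np.float64(0.9777040481567383))
(array([ 0.46014774, -0.24168051, -0.0568693 ]), np.float64(0.9777694344520569))
(array([ 0.46015279, -0.24172431, -0.06020098]), np.float64(0.9767990708351135))
```

play_rows([
  [[0.2,-0.07,0,0,0,-18],[0.2,-0.07,0,0,0,-18],[0.2,-0.07,0,0,0,-18],[0.2,-0.07,0,0,0,-18],[0.2,-0.07,0,0,0,-18],[0.2,-0.07,0,0,0,-18],[0.2,-0.07,0,0,0,-18],[0.2,-0.07,0,0,0,-18]],
])

```text
time_s: 3.3
position: [0.4163, 0.0128, 0.4495]
tcp_rot: [[0.005, 1.0, 0.0], [1.0, -0.005, -0.001], [-0.001, 0.0, -1.0]]
force: [0.2, 0.1, 0.2]
opening: 0.998
grasp_force: 0.0
```

play_rows([
  [[0.2,0,0,0,0,0],[0.2,0,0,0,0,0],[0.2,0,0,0,0,0],[0.2,0,0,0,0,0],[0.2,0,0,0,0,0],[0.2,0,0,0,0,0],[0.2,0,0,0,0,0],[0.2,0,0,0,0,0]],
])

```text
time_s: 3.97
position: [0.418, 0.2116, 0.4491]
tcp_rot: [[0.008, 1.0, -0.001], [1.0, -0.008, -0.001], [-0.001, -0.001, -1.0]]
force: [-0.2, 0.1, -0.2]
opening: 0.998
grasp_force: 0.0
```

Run:
```python
from h import *
c=snap('wrist','w2.png'); s=bot.read_state();print(s['position'],s['tcp_rot'].round(3).tolist())
D=dict(
pepper_mill=[cyl(.029,.009,.131),cyl(.0245,.132,.168),cyl(.008,.16,.179)],
salt_shaker=[cyl(.022,.009,.083),cyl(.017,.083,.099)],
spice_jar=[cyl(.021,.009,.094),cyl(.0225,.094,.115)],
jam_jar=[cyl(.0315,.009,.095),cyl(.032,.095,.106)])
g=dict(pepper_mill=(.45,.13),salt_shaker=(.435,.39),spice_jar=(.437,.3),jam_jar=(.437,.215))
for k in g:
    for d in finder.outline_of('wrist',k):
        if d['confidence']<.4: continue
        m=d['pixels'].astype(np.float32); v,u=np.nonzero(m)
        p,i=fit(c,m,D[k],[*g[k],0],False)
        print(k,round(d['confidence'],2),'px',u.mean().round(),v.mean().round(),int(m.sum()),p.round(4),round(i,3))
for k in g:
    print('cup',k,[(np.round(d['at'],3).tolist(),round(d['confidence'],2)) for d in finder.recognise('wrist','cup_'+k)])
```

```text
[0.41793444 0.2113377  0.44928273] [[0.008, 1.0, -0.0], [1.0, -0.008, -0.001], [-0.001, -0.0, -1.0]]
pepper_mill 0.86 px 306.0 218.0 1401 [0.4597 0.1282 0.    ] 0.863
pepper_mill 0.77 px 374.0 164.0 1513 [0.45 0.13 0.  ] 0.0
pepper_mill 0.7 px 391.0 64.0 2014 [0.45 0.13 0.  ] 0.0
pepper_mill 0.63 px 372.0 215.0 1529 [0.45 0.13 0.  ] 0.0
salt_shaker 0.65 px 299.0 60.0 610 [0.448  0.3823 0.    ] 0.746
spice_jar 0.67 px 303.0 113.0 719 [0.4519 0.3006 0.    ] 0.957
jam_jar 0.66 px 304.0 166.0 1322 [0.4572 0.2147 0.    ] 0.964
cup pepper_mill [([0.439, 0.144, 0.015], 0.7)]
cup salt_shaker [([0.446, 0.382, 0.01], 0.73)]
cup spice_jar [([0.442, 0.307, 0.011], 0.91)]
cup jam_jar [([0.435, 0.244, 0.007], 0.64)]
```

View pics/w2.png

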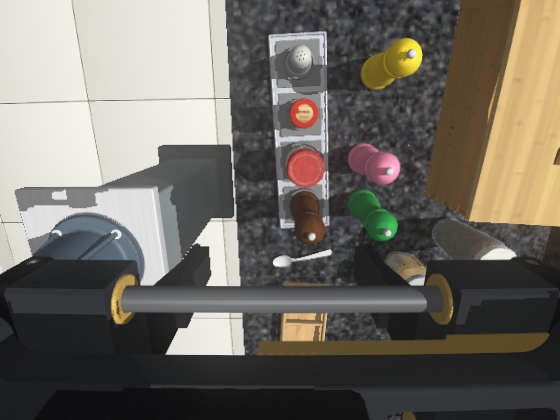

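Fits are consistent with an 88 mm pitch. That puts the tray centre at about (0.4545, 0.2585), yaw +2.6°, and the rack at (0.460, -0.242), yaw -3.3°. Pepper (px 307,215) goes first. I'll also locate the decoys.

Run:
```python
from h import *
c=imaging.capture('wrist')
P=[cyl(.029,.0,.122),cyl(.0245,.123,.159),cyl(.008,.15,.17)]
for d in finder.outline_of('wrist','pepper_mill')[:4]:
    m=d['pixels'].astype(np.float32); v,u=np.nonzero(m)
    g={164:(.58,.22),64:(.6,.39),215:(.58,.13)}.get(int(round(v.mean())),(.46,.127))
    p,i=fit(c,m,P,[*g,0],False); print(u.mean().round(),v.mean().round(),p.round(3),round(i,3))
```

```text
391.0 65.0 [0.46  0.127 0.   ] 0.0
374.0 165.0 [0.46  0.127 0.   ] 0.0
372.0 216.0 [0.46  0.127 0.   ] 0.0
307.0 218.0 [0.462 0.127 0.   ] 0.894
```

play_rows([
  [[-0.04,0.02,0.03,0,0,0],[-0.084,0.043,0.06,0,0,0],[-0.084,0.043,0.09,0,0,0],[-0.084,0.043,0.12,0,0,0],[-0.084,0.043,0.15,0,0,0],[-0.084,0.043,0.18,0,0,0],[-0.084,0.043,0.199,0,0,0],[-0.084,0.043,0.199,0,0,0]],
])

```text
time_s: 5.18
position: [0.4568, 0.1288, 0.2468]
tcp_rot: [[0.005, 1.0, -0.009], [1.0, -0.005, -0.0], [-0.0, -0.009, -1.0]]
force: [-1.0, -0.8, 0.3]
opening: 1.004
grasp_force: 0.0
```

Run:
```python
from h import *
s=bot.read_state();print(s['position'],s['tcp_rot'].round(3).tolist())
snap('wrist','w3.png')
D=[cyl(.029,.009,.131),cyl(.0245,.132,.168),cyl(.008,.16,.179)]
for n in('scene','top'):
    c=snap(n)
    for d in finder.outline_of(n,'pepper_mill'):
        m=d['pixels'].astype(np.float32)
        p,i=fit(c,m,D,[.46,.127,0],False)
        if i>.5: print(n,p,i,round(d['confidence'],2))
```

```text
[0.45684161 0.12881892 0.24677105] [[0.005, 1.0, -0.009], [1.0, -0.005, -0.0], [-0.0, -0.009, -1.0]]
scene [0.46561069 0.12078    0.        ] 0.7539730668067932 0.71
top [0.45803621 0.12440434 0.        ] 0.701848030090332 0.87
```

View pics/w3.png

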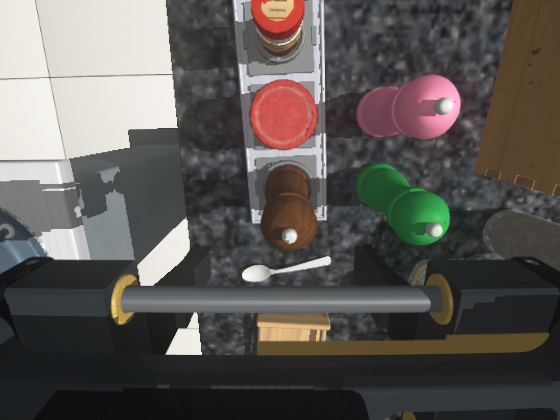

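Pepper knob at px (289,236); jam cap centre at (284,115), green knob (434,230), pink knob (444,106). I'll turn these into positions at their known heights.

```bash
cat >> h.py <<'E'
def ray(c,u,v,z):
    K=c['camera_matrix']; d=np.array([(u-K[0,2])/K[0,0],(v-K[1,2])/K[1,1]]); s=d.copy()
    for _ in range(20): s=d/(1+c['k1']*(s@s))
    w=c['R'].T@np.r_[s,1]; o=-c['R'].T@c['t']; return o+w*(z-o[2])/w[2]
E
python3 - <<'E'
from h import *
c=imaging.capture('wrist')
for n,u,v,z in(('pepper',289,236,.178),('jam',284,115,.106),('green',434,230,.169),('pink',444,106,.169),('trayBR',326,218,.006),('trayBL',251,221,.006)): print(n,ray(c,u,v,z).round(4))
D=dict(pepper_mill=[cyl(.029,.009,.131),cyl(.0245,.132,.168),cyl(.008,.16,.179)],jam_jar=[cyl(.0315,.009,.095),cyl(.032,.095,.106)])
for k in D:
  for d in finder.outline_of('wrist',k):
    p,i=fit(c,d['pixels'].astype(np.float32),D[k],[.46,.127 if k[0]=='p' else .215,0],False)
    if i>.3: print(k,p,i)
E
```

```text
pepper [0.4679 0.1216 0.178 ]
jam [0.465  0.2143 0.106 ]
green [0.5886 0.1223 0.169 ]
pink [0.5822 0.2198 0.169 ]
trayBR [0.5242 0.0787 0.006 ]
trayBL [0.4197 0.075  0.006 ]
pepper_mill [0.46238192 0.1306884  0.        ] 0.8371174931526184
jam_jar [0.45737892 0.21340373 0.        ] 0.9622357487678528
```

Run:
```python
from h import *
c=imaging.capture('wrist'); s=bot.read_state(); print(s['position'],(-c['R'].T@c['t']).round(4))
X=np.array([[.465,.2143,.106],[.4574,.2134,.106],[.4679,.1216,.178]]); print(proj(c,X)); print(ray(c,*proj(c,X)[1],.106))
m=finder.outline_of('wrist','jam_jar')[0]['pixels']; v,u=np.nonzero(m); print(u.min(),u.max(),v.min(),v.max())
f=c['frame'].astype(int); r=(f[:,:,0]>150)&(f[:,:,1]<110)&(f[:,:,2]<110); r[:75]=0; r[:,380:]=0; v,u=np.nonzero(r); print(u.min(),u.max(),v.min(),v.max())
im=c['frame'][:,:,::-1].copy(); im[m]=(im[m]//2+[127,0,0]).astype('uint8')
for k in('pepper_mill',):
    m=finder.outline_of('wrist',k)[0]['pixels']; im[m]=(im[m]//2+[127,0,0]).astype('uint8')
    v,u=np.nonzero(m); print(u.min(),u.max(),v.min(),v.max())
cv2.imwrite('pics/w4.png',im)
```

```text
[0.46032613 0.12919825 0.25165551] [0.4612 0.2102 0.3972]
[[284.77519984 114.93837129]
 [276.66149415 115.98771704]
 [289.90044804 236.12813506]]
[0.4574 0.2134 0.106 ]
243 310 81 150
245 371 81 149
350 449 75 138
```

View pics/w4.png

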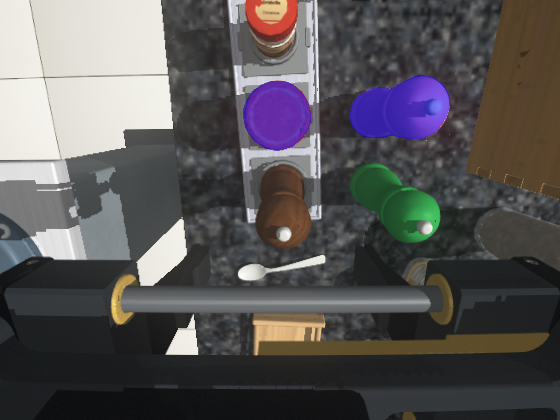

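The arm was still settling in the earlier picture. Now the brown knob sits at (284,233) and the fit gives (0.462, 0.128). I'll descend onto the head and grip.

play_rows([
  [[-0.002,0.001,0.02,0,0,0],[-0.002,0.001,0.04,0,0,0],[-0.002,0.001,0.06,0,0,0],[-0.002,0.001,0.08,0,0,0],[-0.002,0.001,0.09,0,0,0],[-0.002,0.001,0.1,0,0,0],[-0.002,0.001,0.1,0,0,0],[-0.002,0.001,0.1,0,0,0]],
])

```text
time_s: 6.4
position: [0.4606, 0.1271, 0.1504]
tcp_rot: [[0.005, 1.0, -0.001], [1.0, -0.005, -0.0], [-0.0, -0.001, -1.0]]
force: [0.2, 0.3, -0.1]
opening: 1.001
grasp_force: 0.0
```

play_rows([
  [[0,0,0,0,0,0],[0,0,0,0,0,0],[0,0,0,0,0,0],[0,0,0,0,0,0],[0,0,0,0,0,0],[0,0,0,0,0,0],[0,0,0,0,0,0]],
], fingers=0.03)

```text
time_s: 6.98
position: [0.4608, 0.1271, 0.1507]
tcp_rot: [[0.005, 1.0, 0.0], [1.0, -0.005, 0.0], [0.0, 0.0, -1.0]]
force: [0.7, -0.3, -0.7]
opening: 0.555
grasp_force: 4.3
```

play_rows([
  [[0,0,0,0,0,0],[0,0,0,0,0,0],[0,0,0,0,0,0],[0,0,-0.005,0,0,0],[0,0,-0.015,0,0,0],[0,0,-0.03,0,0,0],[0,0,-0.045,0,0,0],[0,0,-0.06,0,0,0]],
], fingers=0.0)

```text
time_s: 7.65
position: [0.4599, 0.127, 0.2109]
tcp_rot: [[0.005, 1.0, -0.002], [1.0, -0.005, -0.0], [-0.0, -0.002, -1.0]]
force: [0.6, 0.2, -1.1]
opening: 0.54
grasp_force: 30.0
```

play_rows([
  [[-0.01,0,-0.015,0,0,0],[-0.03,0,-0.03,0,0,0],[-0.055,0,-0.04,0,0,0],[-0.08,0,-0.045,0,0,0],[-0.105,0,-0.045,0,0,0],[-0.13,0,-0.045,0,0,0],[-0.155,0,-0.045,0,0,0],[-0.18,0,-0.045,0,0,0]],
])

```text
time_s: 8.32
position: [0.459, -0.0538, 0.2555]
tcp_rot: [[0.005, 1.0, -0.001], [1.0, -0.005, 0.001], [0.001, -0.001, -1.0]]
force: [0.0, -0.1, -1.9]
opening: 0.544
grasp_force: 30.0
```

play_rows([
  [[-0.03,0,0,0,0,0],[-0.06,-0.001,0,0,0,0],[-0.09,-0.002,0,0,0,0],[-0.12,-0.003,0,0,0,0],[-0.15,-0.004,0,0,0,0],[-0.18,-0.005,0,0,0,0],[-0.21,-0.005,0,0,0,0],[-0.24,-0.005,0,0,0,0]],
])

```text
time_s: 8.98
position: [0.4528, -0.2938, 0.2552]
tcp_rot: [[0.005, 1.0, -0.001], [1.0, -0.005, 0.002], [0.001, -0.001, -1.0]]
force: [0.6, -0.6, -1.9]
opening: 0.542
grasp_force: 30.0
```

play_rows([
  [[-0.025,0,0,0,0,0],[-0.045,0,0,0,0,0],[-0.06,0,0,0,0,0],[-0.072,0,0,0,0,0],[-0.08,0,0.01,0,0,0],[-0.08,0,0.02,0,0,0],[-0.08,0,0.03,0,0,0],[-0.08,0,0.03,0,0,0]],
])

```text
time_s: 9.65
position: [0.4518, -0.37, 0.2222]
tcp_rot: [[0.004, 1.0, -0.005], [1.0, -0.004, 0.006], [0.006, -0.005, -1.0]]
force: [-0.3, -0.3, -2.1]
opening: 0.543
grasp_force: 30.0
```

Run:
```python
from h import *
c=snap('wrist'); snap('top','t2.png'); s=bot.read_state(); print(s['position'],s['tcp_rot'].round(3).tolist())
```

```text
[ 0.45288561 -0.37110614  0.22435173] [[0.004, 1.0, -0.002], [1.0, -0.004, 0.003], [0.003, -0.002, -1.0]]
```

View pics/t2.png

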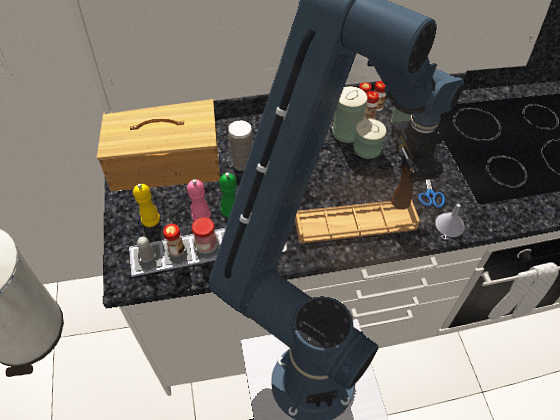

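The mill hangs upright over the right bay (px 402,185). Lowering it now.

play_rows([
  [[-0.002,0,0.012,0,0,0],[-0.002,0,0.027,0,0,0],[-0.002,0,0.042,0,0,0],[-0.002,0,0.055,0,0,0],[-0.002,0,0.063,0,0,0],[-0.002,0,0.068,0,0,0],[-0.002,0,0.071,0,0,0],[-0.002,0,0.072,0,0,0]],
])

```text
time_s: 10.42
position: [0.4535, -0.3748, 0.1536]
tcp_rot: [[0.005, 1.0, 0.0], [1.0, -0.005, -0.0], [-0.0, 0.0, -1.0]]
force: [-0.7, 0.7, -1.9]
opening: 0.542
grasp_force: 30.0
```

play_rows([
  [[0,0,0,0,0,0],[0,0,0,0,0,0],[0,0,0,0,0,0]],
])

```text
time_s: 10.67
position: [0.4536, -0.3753, 0.1543]
tcp_rot: [[0.005, 1.0, 0.001], [1.0, -0.005, -0.001], [-0.001, 0.001, -1.0]]
force: [0.5, -0.3, -0.9]
opening: 0.539
grasp_force: 30.0
```

play_rows([
  [[0,0,0.001,0,0,0],[0,0,0.002,0,0,0],[0,0,0.002,0,0,0],[0,0,0.002,0,0,0]],
])

```text
time_s: 11.0
position: [0.4534, -0.3751, 0.1518]
tcp_rot: [[0.005, 1.0, 0.0], [1.0, -0.005, -0.001], [-0.001, 0.0, -1.0]]
force: [-0.2, -0.8, -0.0]
opening: 0.538
grasp_force: 30.0
```

play_rows([
  [[0,0,0,0,0,0],[0,0,0,0,0,0],[0,0,0,0,0,0],[0,0,0,0,0,0],[0,0,0,0,0,0],[0,0,0,0,0,0],[0,0,0,0,0,0],[0,0,-0.01,0,0,0]],
], fingers=0.087)

```text
time_s: 11.67
position: [0.4523, -0.3738, 0.1601]
tcp_rot: [[0.005, 1.0, -0.003], [1.0, -0.005, 0.003], [0.003, -0.003, -1.0]]
force: [-1.2, 0.3, 0.5]
opening: 0.987
grasp_force: 0.0
```

play_rows([
  [[0,0,-0.04,0,0,0],[0,0,-0.08,0,0,0],[0,0,-0.12,0,0,0],[0.01,0,-0.12,0,0,0],[0.04,0,-0.12,0,0,0],[0.08,0,-0.12,0,0,0],[0.12,0,-0.12,0,0,0],[0.16,0,-0.12,0,0,0]],
])

```text
time_s: 12.33
position: [0.4537, -0.2134, 0.2822]
tcp_rot: [[0.006, 1.0, 0.001], [1.0, -0.006, -0.0], [-0.0, 0.001, -1.0]]
force: [0.6, 0.4, 0.0]
opening: 1.0
grasp_force: 0.0
```

Run:
```python
from h import *
c=snap('top')
m=finder.outline_of('top','pepper_mill')
D=[cyl(.029,.01,.132),cyl(.0245,.133,.169),cyl(.008,.16,.18)]
for d in m:
    p,i=fit(c,d['pixels'].astype(np.float32),D,[.4535,-.375,0],False)
    if i>.2: print('pepper',p,i)
m=finder.outline_of('top','rack')[0]['pixels'].astype(np.float32)
print('rack',fit(c,m,RACK,[.46,-.242,-.057]))
```

```text
pepper [ 0.44833718 -0.37408572  0.        ] 0.8511729836463928
rack (array([ 0.45804919, -0.24253036, -0.04526458]), np.float64(0.8597133755683899))
```

play_rows([
  [[0.04,0,0,0,0,0],[0.08,0,0,0,0,0],[0.12,0,0,0,0,0],[0.16,0,0,0,0,0],[0.2,0,0,0,0,0],[0.24,0,0,0,0,0],[0.28,0,0,0,0,0],[0.32,0,0,0,0,0]],
])

```text
time_s: 13.15
position: [0.4568, 0.1059, 0.2822]
tcp_rot: [[0.006, 1.0, 0.002], [1.0, -0.006, -0.001], [-0.001, 0.002, -1.0]]
force: [1.4, -1.0, -0.3]
opening: 1.0
grasp_force: 0.0
```

play_rows([
  [[0.03,0,0,0,0,-7],[0.06,0,0,0,0,-14],[0.09,0,0,0,0,-21],[0.108,0,0,0,0,-28],[0.108,0,0,0,0,-35],[0.108,0,0,0,0,-42],[0.108,0,0,0,0,-48],[0.108,0,0,0,0,-48]],
])

```text
time_s: 13.82
position: [0.4576, 0.2126, 0.2819]
tcp_rot: [[-0.741, 0.672, 0.002], [0.672, 0.741, -0.0], [-0.001, 0.001, -1.0]]
force: [1.1, 0.5, -0.2]
opening: 0.999
grasp_force: 0.0
```

play_rows([
  [[0,0,0,0,0,-7],[0,0,0,0,0,-14],[0,0,0,0,0,-21],[0,0,0,0,0,-28],[0,0,0,0,0,-35],[0,0,0,0,0,-42],[0,0,0,0,0,-42],[0,0,0,0,0,-42]],
], fingers=0.08)

```text
time_s: 14.48
position: [0.457, 0.2126, 0.2818]
tcp_rot: [[-1.0, 0.011, 0.001], [0.011, 1.0, 0.0], [-0.001, 0.0, -1.0]]
force: [-0.2, -0.5, -0.7]
opening: 0.918
grasp_force: 0.0
```

Run:
```python
from h import *
c=snap('wrist','w5.png'); s=bot.read_state(); print(s['position'],s['tcp_rot'].round(3).tolist())
D=dict(salt_shaker=[cyl(.022,.009,.083),cyl(.017,.083,.099)],
spice_jar=[cyl(.021,.009,.094),cyl(.0225,.094,.115)],
jam_jar=[cyl(.0315,.009,.095),cyl(.032,.095,.106)])
G=dict(salt_shaker=(.4485,.39),spice_jar=(.4525,.3025),jam_jar=(.4565,.2145))
for n in('wrist','top','scene'):
  if n!='wrist': c=snap(n)
  for k in D:
    for d in finder.outline_of(n,k):
      p,i=fit(c,d['pixels'].astype(np.float32),D[k],[*G[k],0],False)
      if i>.3: print(n,k,p,i)
```

```text
[0.45680445 0.2126578  0.28169852] [[-1.0, 0.01, 0.001], [0.01, 1.0, 0.0], [-0.001, 0.0, -1.0]]
wrist salt_shaker [0.44743024 0.38075109 0.        ] 0.7220656871795654
wrist spice_jar [0.45234541 0.30035361 0.        ] 0.9438396692276001
wrist jam_jar [0.45638359 0.21288671 0.        ] 0.9498621225357056
top salt_shaker [0.44876465 0.39383333 0.        ] 0.5897740721702576
scene salt_shaker [0.44879402 0.39018387 0.        ] 0.7564727663993835
scene spice_jar [0.45289901 0.30272895 0.        ] 0.8985013365745544
scene jam_jar [0.45800693 0.21270075 0.        ] 0.9172753095626831
scene jam_jar [0.41319065 0.16692481 0.        ] 0.5543352365493774
```

View pics/w5.png

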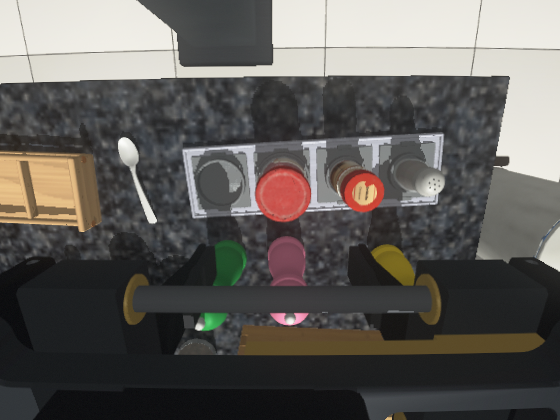

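Top views agree: jam at (0.457, 0.213), and pepper stands in bay 4 within about 5 mm. The picture shows the jam cap at (283,193) and the empty pepper cup at (219,181). Descending on the jam with the jaws closing along the row.

play_rows([
  [[0,0,0.035,0,0,0],[0,0,0.07,0,0,0],[0,0,0.1,0,0,0],[0,0,0.13,0,0,0],[0,0,0.16,0,0,0],[0,0,0.185,0,0,0],[0,0,0.205,0,0,0],[0,0,0.205,0,0,0]],
])

```text
time_s: 15.75
position: [0.4539, 0.2125, 0.0732]
tcp_rot: [[-1.0, 0.005, -0.007], [0.005, 1.0, -0.002], [0.007, -0.002, -1.0]]
force: [-1.0, 0.2, -0.7]
opening: 0.915
grasp_force: 0.0
```

play_rows([
  [[0,0,0,0,0,0],[0,0,0,0,0,0],[0,0,0,0,0,0],[0,0,0,0,0,0],[0,0,0,0,0,0],[0,0,0,0,0,0],[0,0,0,0,0,0],[0,0,0,0,0,0]],
], fingers=0.0)

```text
time_s: 16.42
position: [0.4573, 0.2136, 0.078]
tcp_rot: [[-1.0, 0.005, 0.003], [0.005, 1.0, 0.001], [-0.003, 0.001, -1.0]]
force: [0.3, 1.2, 7.9]
opening: 0.719
grasp_force: 30.0
```

play_rows([
  [[0,0,0,0,0,0],[0,0,0,0,0,0],[0,0,0,0,0,0],[0,0,0,0,0,0]],
])

```text
time_s: 16.75
position: [0.4573, 0.2136, 0.078]
tcp_rot: [[-1.0, 0.005, 0.003], [0.005, 1.0, 0.001], [-0.003, 0.001, -1.0]]
force: [-0.4, 1.1, 7.4]
opening: 0.719
grasp_force: 30.0
```

play_rows([
  [[0,0,-0.005,0,0,0],[0,0,-0.015,0,0,0],[0,0,-0.03,0,0,0],[0,0,-0.045,0,0,0],[0,0,-0.06,0,0,0],[0,0,-0.075,0,0,0],[0,0,-0.08,0,0,0],[0,0,-0.08,0,0,0]],
])

```text
time_s: 17.42
position: [0.4566, 0.2132, 0.1579]
tcp_rot: [[-1.0, 0.005, 0.003], [0.005, 1.0, 0.0], [-0.003, 0.0, -1.0]]
force: [-1.4, -0.9, -4.9]
opening: 0.717
grasp_force: 30.0
```

play_rows([
  [[0,-0.015,0,0,0,0],[0,-0.04,0,0,0,0],[0,-0.07,0,0,0,0],[0,-0.1,0,0,0,0],[0,-0.13,0,0,0,0],[0,-0.16,0,0,0,0],[0,-0.19,0,0,0,0],[0,-0.22,0,0,0,0]],
])

```text
time_s: 18.08
position: [0.4539, -0.0081, 0.1557]
tcp_rot: [[-1.0, 0.005, -0.002], [0.005, 1.0, 0.001], [0.002, 0.001, -1.0]]
force: [-0.1, 0.4, -4.7]
opening: 0.717
grasp_force: 30.0
```

play_rows([
  [[0,-0.03,0,0,0,5],[0,-0.06,0,0,0,11],[0,-0.09,0,0,0,17],[0,-0.12,0,0,0,23],[0,-0.15,0,0,0,29],[0,-0.18,0,0,0,35],[0,-0.2,0,0,0,41],[0,-0.21,0,0,0,46]],
])

```text
time_s: 18.75
position: [0.4539, -0.22, 0.1557]
tcp_rot: [[-0.686, 0.728, -0.0], [0.728, 0.686, -0.001], [-0.001, -0.001, -1.0]]
force: [-0.4, 0.3, -4.1]
opening: 0.716
grasp_force: 30.0
```

play_rows([
  [[0,0,0,0,0,6],[0,0,0,0,0,12],[0,0,0,0,0,18],[0,0,0,0,0,24],[0,0,0,0,0,30],[0,0,0,0,0,36],[0,0,0,0,0,42],[0,0,0,0,0,44]],
])

```text
time_s: 19.42
position: [0.4531, -0.2163, 0.1554]
tcp_rot: [[0.009, 1.0, -0.002], [1.0, -0.009, 0.002], [0.002, -0.002, -1.0]]
force: [0.4, -0.2, -4.3]
opening: 0.718
grasp_force: 30.0
```

play_rows([
  [[0,0,0,0,0,0],[0,0,0,0,0,0],[0,0,0,0,0,0]],
])

```text
time_s: 19.67
position: [0.4536, -0.2166, 0.156]
tcp_rot: [[0.004, 1.0, -0.001], [1.0, -0.004, 0.001], [0.001, -0.001, -1.0]]
force: [-0.4, -0.1, -3.5]
opening: 0.718
grasp_force: 30.0
```

play_rows([
  [[-0.015,0.001,0,0,0,0],[-0.035,0.002,0,0,0,0],[-0.055,0.003,0,0,0,0],[-0.069,0.0035,0,0,0,0],[-0.069,0.0035,0.005,0,0,0],[-0.069,0.0035,0.015,0,0,0],[-0.069,0.0035,0.03,0,0,0],[-0.069,0.0035,0.035,0,0,0]],
])

```text
time_s: 20.33
position: [0.4554, -0.2837, 0.1191]
tcp_rot: [[0.005, 1.0, -0.004], [1.0, -0.005, 0.004], [0.004, -0.004, -1.0]]
force: [-0.5, 1.0, -4.9]
opening: 0.718
grasp_force: 30.0
```

play_rows([
  [[0,0,0.005,0,0,0],[0,0,0.013,0,0,0],[0,0,0.021,0,0,0],[0,0,0.028,0,0,0],[0,0,0.034,0,0,0],[0,0,0.038,0,0,0],[0,0,0.039,0,0,0],[0,0,0.039,0,0,0]],
])

```text
time_s: 21.0
position: [0.4571, -0.2858, 0.0822]
tcp_rot: [[0.005, 1.0, -0.0], [1.0, -0.005, 0.0], [0.0, -0.0, -1.0]]
force: [0.5, 0.1, -4.2]
opening: 0.718
grasp_force: 30.0
```

play_rows([
  [[0,0,0,0,0,0],[0,0,0,0,0,0],[0,0,0,0,0,0]],
])

```text
time_s: 21.25
position: [0.4574, -0.2861, 0.0829]
tcp_rot: [[0.005, 1.0, 0.001], [1.0, -0.005, -0.001], [-0.001, 0.001, -1.0]]
force: [0.2, -0.7, -4.0]
opening: 0.721
grasp_force: 30.0
```

play_rows([
  [[0,0,0.001,0,0,0],[0,0,0.002,0,0,0],[0,0,0.003,0,0,0],[0,0,0.0035,0,0,0],[0,0,0.0035,0,0,0],[0,0,0.0035,0,0,0]],
])

```text
time_s: 21.75
position: [0.4572, -0.2861, 0.0792]
tcp_rot: [[0.005, 1.0, 0.0], [1.0, -0.005, -0.0], [-0.0, 0.0, -1.0]]
force: [-0.8, -0.8, -1.9]
opening: 0.722
grasp_force: 30.0
```

play_rows([
  [[0,0,0,0,0,0],[0,0,0,0,0,0],[0,0,0,0,0,0],[0,0,0,0,0,0],[0,0,0,0,0,0],[0,0,-0.01,0,0,0],[0,0,-0.04,0,0,0],[0,0,-0.07,0,0,0]],
], fingers=0.087)

```text
time_s: 22.42
position: [0.4564, -0.2851, 0.1493]
tcp_rot: [[0.005, 1.0, -0.003], [1.0, -0.005, 0.003], [0.003, -0.003, -1.0]]
force: [1.2, -0.5, 0.3]
opening: 0.996
grasp_force: 0.0
```

play_rows([
  [[0,0,-0.03,0,0,0],[0.02,0,-0.07,0,0,0],[0.06,0,-0.1,0,0,0],[0.1,0,-0.12,0,0,0],[0.14,0,-0.12,0,0,0],[0.18,0,-0.12,0,0,0],[0.22,0,-0.12,0,0,0],[0.26,0,-0.12,0,0,0]],
])

```text
time_s: 23.08
position: [0.458, -0.03, 0.2704]
tcp_rot: [[0.006, 1.0, 0.002], [1.0, -0.006, -0.0], [-0.0, 0.002, -1.0]]
force: [2.2, 0.5, -0.9]
opening: 0.998
grasp_force: 0.0
```

play_rows([
  [[0.04,0,0,0,0,0],[0.08,0,0,0,0,0],[0.12,0,0,0,0,0],[0.16,0,0,0,0,0],[0.2,0,0,0,0,0],[0.24,0,0,0,0,0],[0.28,0,0,0,0,0],[0.32,-0.002,0,0,0,0]],
])

```text
time_s: 23.75
position: [0.4577, 0.2903, 0.27]
tcp_rot: [[0.005, 1.0, 0.001], [1.0, -0.005, 0.0], [0.0, 0.001, -1.0]]
force: [1.0, -0.9, 0.8]
opening: 1.0
grasp_force: 0.0
```

play_rows([
  [[0,0,0,0,0,0],[0,0,0,0,0,0],[0,0,0,0,0,0],[0,0,0,0,0,0]],
])

```text
time_s: 24.08
position: [0.4579, 0.287, 0.2693]
tcp_rot: [[0.006, 1.0, -0.0], [1.0, -0.006, -0.001], [-0.001, -0.0, -1.0]]
force: [0.3, 0.3, -0.9]
opening: 1.002
grasp_force: 0.0
```

Run:
```python
from h import *
c=snap('top','t3.png'); s=bot.read_state(); print(s['position'],s['tcp_rot'].round(3).tolist())
for d in finder.outline_of('top','jam_jar'):
    p,i=fit(c,d['pixels'].astype(np.float32),[cyl(.0315,.01,.096),cyl(.032,.096,.107)],[.457,-.286,0],False); print('jam',p,i)
c=snap('wrist')
for d in finder.outline_of('wrist','spice_jar'):
    p,i=fit(c,d['pixels'].astype(np.float32),[cyl(.021,.009,.094),cyl(.0225,.094,.115)],[.4525,.302,0],False); print('spice',p,i)
for n,g in(('yellow',(.6,.39)),('pink',(.575,.22))):
  for d in finder.outline_of('wrist','pepper_mill'):
    p,i=fit(c,d['pixels'].astype(np.float32),[cyl(.029,.0,.122),cyl(.0245,.123,.159),cyl(.008,.15,.17)],[*g,0],False)
    if i>.3: print(n,p,i)
```

```text
[0.458046   0.28676861 0.26925528] [[0.007, 1.0, -0.0], [1.0, -0.007, -0.0], [-0.0, -0.0, -1.0]]
jam [ 0.45600232 -0.28655536  0.        ] 0.9253108501434326
spice [0.45311783 0.30334756 0.        ] 0.9547800421714783
yellow [0.58108554 0.37402232 0.        ] 0.8044419288635254
pink [0.56701952 0.22787069 0.        ] 0.5372398495674133
```

View pics/t3.png

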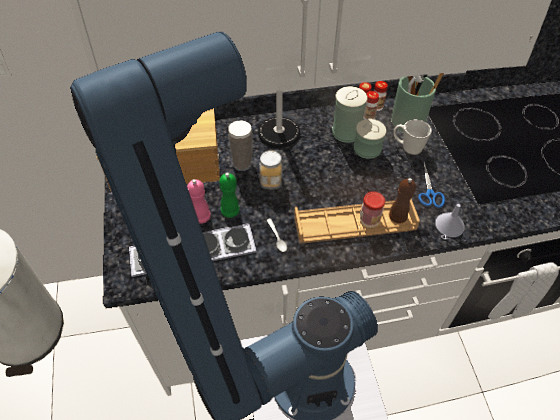

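Top view: jam (373,208) and pepper (402,200) stand upright in bays 3 and 4. The spice jar goes next, with the jaws turned along the row to stay clear of the coloured mills.

play_rows([
  [[0.015,-0.005,0,0,0,-7],[0.015,-0.005,0,0,0,-14],[0.015,-0.005,0,0,0,-21],[0.015,-0.005,0,0,0,-28],[0.015,-0.005,0,0,0,-35],[0.015,-0.005,0,0,0,-42],[0.015,-0.005,0,0,0,-49],[0.015,-0.005,0,0,0,-49]],
], fingers=0.072)

```text
time_s: 25.05
position: [0.4532, 0.3028, 0.269]
tcp_rot: [[-0.752, 0.659, -0.0], [0.659, 0.752, -0.0], [0.0, -0.0, -1.0]]
force: [0.8, 0.7, 0.3]
opening: 0.822
grasp_force: 0.0
```

play_rows([
  [[0,0,0,0,0,-7],[0,0,0,0,0,-14],[0,0,0,0,0,-21],[0,0,0,0,0,-28],[0,0,0,0,0,-35],[0,0,0,0,0,-41],[0,0,0,0,0,-41],[0,0,0,0,0,-41]],
])

```text
time_s: 25.72
position: [0.4532, 0.303, 0.2691]
tcp_rot: [[-1.0, 0.01, -0.0], [0.01, 1.0, 0.0], [0.0, 0.0, -1.0]]
force: [-0.5, -0.4, 0.7]
opening: 0.83
grasp_force: 0.0
```

play_rows([
  [[0,0,0,0,0,0],[0,0,0,0,0,0],[0,0,0,0,0,0]],
])

```text
time_s: 25.97
position: [0.4531, 0.3032, 0.269]
tcp_rot: [[-1.0, 0.007, -0.0], [0.007, 1.0, 0.0], [0.0, 0.0, -1.0]]
force: [-0.5, 0.1, 0.6]
opening: 0.831
grasp_force: 0.0
```

play_rows([
  [[0,0,0.035,0,0,0],[0,0,0.07,0,0,0],[0,0,0.1,0,0,0],[0,0,0.13,0,0,0],[0,0,0.155,0,0,0],[0,0,0.175,0,0,0],[0,0,0.187,0,0,0],[0,0,0.192,0,0,0]],
])

```text
time_s: 26.63
position: [0.4521, 0.3027, 0.0749]
tcp_rot: [[-1.0, 0.006, -0.004], [0.006, 1.0, -0.001], [0.004, -0.001, -1.0]]
force: [0.3, -0.5, 2.0]
opening: 0.829
grasp_force: 0.0
```

play_rows([
  [[0,0,0,0,0,0],[0,0,0,0,0,0],[0,0,0,0,0,0],[0,0,0,0,0,0],[0,0,0,0,0,0]],
])

```text
time_s: 27.05
position: [0.4537, 0.3035, 0.0781]
tcp_rot: [[-1.0, 0.005, 0.002], [0.005, 1.0, 0.001], [-0.002, 0.001, -1.0]]
force: [1.0, -0.1, 0.9]
opening: 0.831
grasp_force: 0.0
```

play_rows([
  [[0,0,0,0,0,0],[0,0,0,0,0,0],[0,0,0,0,0,0],[0,0,0,0,0,0],[0,0,0,0,0,0],[0,0,0,0,0,0],[0,0,0,0,0,0],[0,0,0,0,0,0]],
], fingers=0.0)

```text
time_s: 27.72
position: [0.4531, 0.3031, 0.077]
tcp_rot: [[-1.0, 0.005, -0.0], [0.005, 1.0, -0.0], [0.0, -0.0, -1.0]]
force: [-0.7, 0.1, 0.8]
opening: 0.501
grasp_force: 29.9
```

play_rows([
  [[0,0,0,0,0,0],[0,0,0,0,0,0],[0,0,0,0,0,0]],
])

```text
time_s: 27.97
position: [0.4531, 0.3031, 0.077]
tcp_rot: [[-1.0, 0.005, -0.0], [0.005, 1.0, -0.0], [0.0, -0.0, -1.0]]
force: [0.1, -0.8, -0.2]
opening: 0.501
grasp_force: 29.9
```

play_rows([
  [[0,0,-0.005,0,0,0],[0,0,-0.015,0,0,0],[0,0,-0.03,0,0,0],[0,0,-0.045,0,0,0],[0,-0.005,-0.06,0,0,0],[0,-0.02,-0.075,0,0,0],[0,-0.045,-0.08,0,0,0],[0,-0.075,-0.08,0,0,0]],
])

```text
time_s: 28.63
position: [0.4541, 0.2289, 0.1596]
tcp_rot: [[-1.0, 0.002, 0.006], [0.002, 1.0, 0.002], [-0.006, 0.002, -1.0]]
force: [0.6, -0.5, -0.9]
opening: 0.498
grasp_force: 29.9
```

play_rows([
  [[0,-0.03,0,0,0,0],[0,-0.06,0,0,0,0],[0,-0.09,0,0,0,0],[0,-0.12,0,0,0,0],[0,-0.15,0,0,0,0],[0,-0.18,0,0,0,0],[0,-0.21,0,0,0,0],[0,-0.24,0,0,0,0]],
])

```text
time_s: 29.3
position: [0.4516, -0.0132, 0.158]
tcp_rot: [[-1.0, 0.005, 0.001], [0.005, 1.0, -0.0], [-0.001, -0.0, -1.0]]
force: [0.0, 0.1, -0.3]
opening: 0.499
grasp_force: 29.9
```

play_rows([
  [[-0.001,-0.03,0,0,0,0],[-0.003,-0.06,0,0,0,0],[-0.005,-0.09,0,0,0,0],[-0.008,-0.12,0,0,0,0],[-0.01,-0.145,0,0,0,0],[-0.0105,-0.165,0,0,0,0],[-0.0105,-0.18,0,0,0,0],[-0.0105,-0.186,0,0,0,0]],
])

```text
time_s: 29.97
position: [0.4618, -0.2005, 0.158]
tcp_rot: [[-1.0, 0.007, 0.002], [0.007, 1.0, -0.002], [-0.002, -0.002, -1.0]]
force: [0.6, 0.2, -0.7]
opening: 0.501
grasp_force: 29.9
```

play_rows([
  [[0,0,0,0,0,0],[0,0,0,0,0,0],[0,0,0,0,0,0]],
])

```text
time_s: 30.22
position: [0.4607, -0.1966, 0.1572]
tcp_rot: [[-1.0, 0.004, -0.001], [0.004, 1.0, 0.001], [0.001, 0.001, -1.0]]
force: [0.0, -1.1, -1.1]
opening: 0.504
grasp_force: 29.9
```

play_rows([
  [[0,0,0.01,0,0,0],[0,-0.001,0.025,0,0,0],[0,-0.001,0.04,0,0,0],[0,-0.001,0.052,0,0,0],[0,-0.001,0.062,0,0,0],[0,-0.001,0.07,0,0,0],[0,-0.001,0.074,0,0,0],[0,-0.001,0.075,0,0,0]],
])

```text
time_s: 30.88
position: [0.4609, -0.1982, 0.0814]
tcp_rot: [[-1.0, 0.004, -0.001], [0.004, 1.0, 0.001], [0.001, 0.001, -1.0]]
force: [-0.2, -0.1, -0.8]
opening: 0.498
grasp_force: 29.9
```

play_rows([
  [[0,0,0,0,0,0],[0,0,0,0,0,0],[0,0,0.001,0,0,0],[0,0,0.002,0,0,0],[0,0,0.003,0,0,0],[0,0,0.003,0,0,0],[0,0,0.003,0,0,0],[0,0,0.003,0,0,0]],
])

```text
time_s: 31.55
position: [0.4612, -0.1989, 0.0791]
tcp_rot: [[-1.0, 0.005, 0.0], [0.005, 1.0, -0.0], [-0.0, -0.0, -1.0]]
force: [0.9, 0.5, -0.6]
opening: 0.5
grasp_force: 29.9
```

play_rows([
  [[0,0,0,0,0,0],[0,0,0,0,0,0],[0,0,0,0,0,0],[0,0,0,0,0,0],[0,0,-0.01,0,0,0],[0,0,-0.035,0,0,0],[0,0,-0.07,0,0,0],[0,0,-0.105,0,0,0]],
], fingers=0.06)

```text
time_s: 32.22
position: [0.4604, -0.1983, 0.1852]
tcp_rot: [[-1.0, 0.005, -0.002], [0.005, 1.0, 0.001], [0.002, 0.001, -1.0]]
force: [0.7, -1.3, 0.4]
opening: 0.682
grasp_force: 0.0
```

play_rows([
  [[0,0.02,-0.03,0,0,0],[0,0.06,-0.06,0,0,0],[0,0.1,-0.08,0,0,0],[0,0.14,-0.08,0,0,0],[0,0.18,-0.08,0,0,0],[0,0.22,-0.08,0,0,0],[0,0.26,-0.08,0,0,0],[0,0.3,-0.08,0,0,0]],
], fingers=0.075)

```text
time_s: 32.88
position: [0.462, 0.1012, 0.2651]
tcp_rot: [[-1.0, 0.005, 0.001], [0.005, 1.0, -0.0], [-0.001, -0.0, -1.0]]
force: [1.3, 0.2, -0.1]
opening: 0.861
grasp_force: 0.0
```

play_rows([
  [[0.002,0.04,0,0,0,0],[0.004,0.08,0,0,0,0],[0.006,0.12,0,0,0,0],[0.008,0.16,0,0,0,0],[0.01,0.2,0,0,0,0],[0.013,0.24,0,0,0,0],[0.0155,0.27,0,0,0,0],[0.0155,0.288,0,0,0,0]],
])

```text
time_s: 33.55
position: [0.4472, 0.3908, 0.2648]
tcp_rot: [[-1.0, 0.002, 0.0], [0.002, 1.0, 0.002], [-0.0, 0.002, -1.0]]
force: [0.5, -0.9, -0.6]
opening: 0.862
grasp_force: 0.0
```

play_rows([
  [[0,0,0,0,0,0],[0,0,0,0,0,0],[0,0,0,0,0,0],[0,0,0,0,0,0]],
])

```text
time_s: 33.88
position: [0.4485, 0.3861, 0.2643]
tcp_rot: [[-1.0, 0.006, -0.0], [0.006, 1.0, -0.001], [0.0, -0.001, -1.0]]
force: [-0.0, -0.7, -0.1]
opening: 0.865
grasp_force: 0.0
```

Run:
```python
from h import *
c=snap('top'); s=bot.read_state(); print(s['position'],s['tcp_rot'].round(3).tolist())
for d in finder.outline_of('top','spice_jar'):
    p,i=fit(c,d['pixels'].astype(np.float32),[cyl(.021,.01,.095),cyl(.0225,.095,.116)],[.4613,-.198,0],False); print('spice',p,i)
S=[cyl(.022,.009,.083),cyl(.017,.083,.095),cyl(.01,.09,.099)]
for n in('wrist','scene'):
  c=snap(n,'w6.png' if n=='wrist' else None)
  for d in finder.outline_of(n,'salt_shaker'):
    p,i=fit(c,d['pixels'].astype(np.float32),S,[.4487,.39,0],False); print(n,'salt',p,i)
```

```text
[0.44860773 0.38602436 0.26427262] [[-1.0, 0.007, -0.0], [0.007, 1.0, -0.0], [0.0, -0.0, -1.0]]
wrist salt [0.44631093 0.38727939 0.        ] 0.7785099148750305
scene salt [0.45294718 0.38609681 0.        ] 0.7270108461380005
scene salt [0.42353162 0.41893309 0.        ] 0.36603182554244995
```

View pics/w6.png

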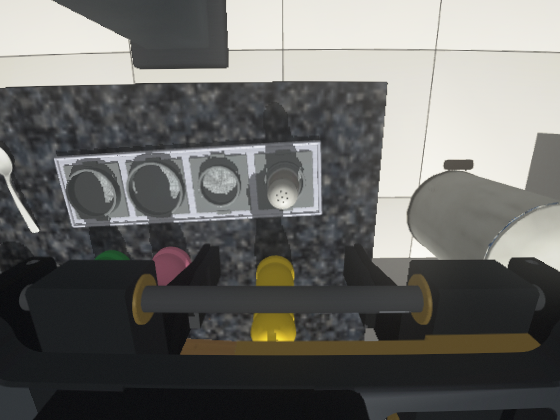

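The salt dome tip is at (283,199), centred under the jaws like the jam was. Descending and gripping.

play_rows([
  [[0,0.001,0.035,0,0,0],[0,0.001,0.07,0,0,0],[0,0.001,0.1,0,0,0],[0,0.001,0.13,0,0,0],[0,0.001,0.16,0,0,0],[0,0.001,0.182,0,0,0],[0,0.001,0.196,0,0,0],[0,0.001,0.202,0,0,0]],
])

```text
time_s: 34.85
position: [0.4474, 0.3874, 0.0595]
tcp_rot: [[-1.0, 0.005, -0.004], [0.005, 1.0, -0.002], [0.004, -0.002, -1.0]]
force: [-0.1, 0.4, -0.5]
opening: 0.859
grasp_force: 0.0
```

play_rows([
  [[0,0,0,0,0,0],[0,0,0,0,0,0],[0,0,0,0,0,0],[0,0,0,0,0,0],[0,0,0,0,0,0]],
])

```text
time_s: 35.27
position: [0.4492, 0.3888, 0.0633]
tcp_rot: [[-1.0, 0.005, 0.002], [0.005, 1.0, 0.001], [-0.002, 0.001, -1.0]]
force: [0.2, 0.5, -0.1]
opening: 0.857
grasp_force: 0.0
```

play_rows([
  [[0,0,0,0,0,0],[0,0,0,0,0,0],[0,0,0,0,0,0],[0,0,0,0,0,0],[0,0,0,0,0,0],[0,0,0,0,0,0],[0,0,0,0,0,0],[0,0,0,0,0,0]],
], fingers=0.0)

```text
time_s: 35.93
position: [0.4484, 0.3883, 0.0619]
tcp_rot: [[-1.0, 0.005, -0.0], [0.005, 1.0, -0.0], [0.0, -0.0, -1.0]]
force: [0.1, 0.5, -0.5]
opening: 0.447
grasp_force: 29.6
```

play_rows([
  [[0,0,0,0,0,0],[0,0,0,0,0,0],[0,0,0,0,0,0]],
])

```text
time_s: 36.18
position: [0.4485, 0.3883, 0.0619]
tcp_rot: [[-1.0, 0.005, -0.0], [0.005, 1.0, -0.0], [0.0, -0.0, -1.0]]
force: [0.4, -1.2, -1.2]
opening: 0.448
grasp_force: 29.5
```

The opening of 39 mm is less than the expected 44 mm. I'll lift slightly and look.

play_rows([
  [[0,0,-0.003,0,0,0],[0,0,-0.007,0,0,0],[0,0,-0.01,0,0,0],[0,0,-0.01,0,0,0],[0,0,-0.01,0,0,0]],
])

```text
time_s: 36.6
position: [0.4488, 0.3885, 0.0725]
tcp_rot: [[-1.0, 0.005, 0.001], [0.005, 1.0, 0.0], [-0.001, 0.001, -1.0]]
force: [-0.7, 1.0, -1.5]
opening: 0.445
grasp_force: 29.5
```

Run:
```python
from h import *
s=bot.read_state(); print(s['position'],s['opening'],s['grasp_force'],s['force'])
a=imaging.capture('wrist')['frame'][120:260,200:360]; b=imaging.capture('scene'); q=proj(b,np.array([[.4485,.388,.06]]))[0].astype(int); print(q)
b=b['frame'][max(q[1]-70,0):q[1]+70,max(q[0]-80,0):q[0]+80]
f=lambda x:cv2.resize(x,(400,350),interpolation=cv2.INTER_CUBIC)
cv2.imwrite('pics/x1.png',np.hstack([f(a),f(b)])[:,:,::-1])
```

```text
[0.44878715 0.38854951 0.07253242] 0.44535890745509166 29.53282907808898 [-0.71436233  1.04062483 -1.46768806]
[171 304]
```

View pics/x1.png

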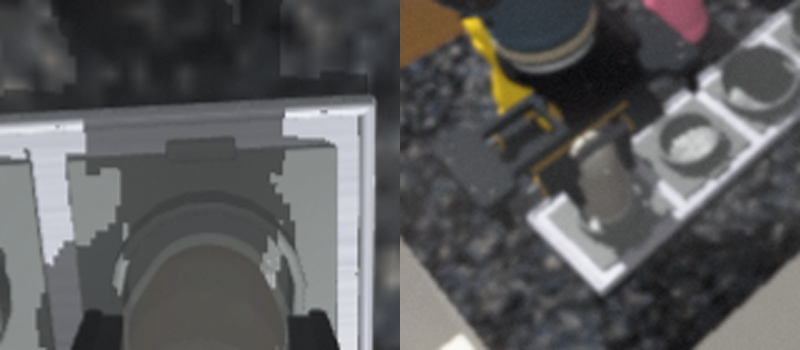

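The salt hangs upright; its body just tapers. Carrying it to bay 1.

play_rows([
  [[0,0,-0.015,0,0,0],[0,0,-0.035,0,0,0],[0,0,-0.055,0,0,0],[0,-0.01,-0.075,0,0,0],[0,-0.03,-0.085,0,0,0],[0,-0.06,-0.085,0,0,0],[0,-0.09,-0.085,0,0,0],[0,-0.12,-0.085,0,0,0]],
])

```text
time_s: 37.37
position: [0.4477, 0.2675, 0.1574]
tcp_rot: [[-1.0, 0.004, 0.001], [0.004, 1.0, 0.0], [-0.001, 0.0, -1.0]]
force: [0.3, 0.3, -0.7]
opening: 0.448
grasp_force: 29.5
```

play_rows([
  [[0,-0.03,0,0,0,6],[0,-0.06,0,0,0,12],[0,-0.09,0,0,0,18],[0,-0.12,0,0,0,24],[0,-0.15,0,0,0,30],[0,-0.18,0,0,0,36],[0,-0.21,0,0,0,42],[0,-0.23,0,0,0,46]],
])

```text
time_s: 38.03
position: [0.4468, 0.0361, 0.1571]
tcp_rot: [[-0.687, 0.727, 0.0], [0.727, 0.687, -0.001], [-0.001, -0.0, -1.0]]
force: [0.0, -0.3, -1.4]
opening: 0.447
grasp_force: 29.5
```

play_rows([
  [[0,0,0,0,0,6],[0,0,0,0,0,12],[0,0,0,0,0,18],[0,0,0,0,0,24],[0,0,0,0,0,30],[0,0,0,0,0,36],[0,0,0,0,0,42],[0,0,0,0,0,44]],
])

```text
time_s: 38.7
position: [0.4468, 0.0384, 0.1571]
tcp_rot: [[0.009, 1.0, 0.0], [1.0, -0.009, 0.0], [0.0, 0.0, -1.0]]
force: [-0.9, -0.7, -1.2]
opening: 0.451
grasp_force: 29.5
```

play_rows([
  [[0,0,0,0,0,0],[0,0,0,0,0,0],[0,0,0,0,0,0]],
])

```text
time_s: 38.95
position: [0.4467, 0.0384, 0.1571]
tcp_rot: [[0.004, 1.0, -0.0], [1.0, -0.004, 0.0], [0.0, -0.0, -1.0]]
force: [-0.4, 0.8, -1.2]
opening: 0.445
grasp_force: 29.5
```

Run:
```python
from h import *
c=snap('top'); s=bot.read_state(); print(s['position'],s['tcp_rot'].round(3).tolist())
for d in finder.outline_of('top','spice_jar'):
    p,i=fit(c,d['pixels'].astype(np.float32),[cyl(.021,.01,.095),cyl(.0225,.095,.116)],[.4613,-.198,0],False); print('spice',p,i)
```

```text
[0.44678461 0.03837759 0.15704467] [[0.004, 1.0, -0.0], [1.0, -0.004, -0.0], [-0.0, -0.0, -1.0]]
spice [ 0.45972924 -0.20021214  0.        ] 0.9177945852279663
```

play_rows([
  [[-0.015,0.002,0,0,0,0],[-0.04,0.005,0,0,0,0],[-0.07,0.009,0,0,0,0],[-0.1,0.013,0,0,0,0],[-0.125,0.017,0,0,0,0],[-0.142,0.019,0,0,0,0],[-0.148,0.0195,0,0,0,0],[-0.148,0.0195,0.005,0,0,0]],
])

```text
time_s: 39.72
position: [0.4665, -0.1112, 0.1525]
tcp_rot: [[0.007, 1.0, 0.002], [1.0, -0.007, -0.001], [-0.001, 0.002, -1.0]]
force: [0.4, -0.0, -0.9]
opening: 0.45
grasp_force: 29.5
```

play_rows([
  [[0,0,0.01,0,0,0],[0,0,0.025,0,0,0],[0,0,0.04,0,0,0],[0,0,0.055,0,0,0],[0,0,0.068,0,0,0],[0,0,0.078,0,0,0],[0,0,0.084,0,0,0],[0,0,0.086,0,0,0]],
])

```text
time_s: 40.38
position: [0.4645, -0.1081, 0.065]
tcp_rot: [[0.004, 1.0, -0.003], [1.0, -0.004, 0.002], [0.002, -0.003, -1.0]]
force: [-0.0, -0.0, -0.2]
opening: 0.448
grasp_force: 29.5
```

play_rows([
  [[0,0,0,0,0,0],[0,0,0,0,0,0],[0,0,0,0,0,0]],
])

```text
time_s: 40.63
position: [0.4659, -0.1096, 0.0666]
tcp_rot: [[0.005, 1.0, 0.001], [1.0, -0.005, -0.0], [-0.0, 0.001, -1.0]]
force: [0.0, 0.2, -0.4]
opening: 0.449
grasp_force: 29.5
```

play_rows([
  [[0,0,0.001,0,0,0],[0,0,0.002,0,0,0],[0,0,0.003,0,0,0],[0,0,0.003,0,0,0],[0,0,0.003,0,0,0],[0,0,0.003,0,0,0]],
])

```text
time_s: 41.13
position: [0.4655, -0.1097, 0.063]
tcp_rot: [[0.005, 1.0, -0.0], [1.0, -0.005, 0.0], [0.0, -0.0, -1.0]]
force: [0.1, -0.3, -0.4]
opening: 0.448
grasp_force: 29.5
```

play_rows([
  [[0,0,0,0,0,0],[0,0,0,0,0,0],[0,0,0,0,0,0],[0,0,0,0,0,0],[0,0,0,0,0,0],[0,0,-0.01,0,0,0],[0,0,-0.035,0,0,0],[0,0,-0.07,0,0,0]],
], fingers=0.07)

```text
time_s: 41.8
position: [0.4638, -0.1089, 0.1324]
tcp_rot: [[0.005, 1.0, -0.005], [1.0, -0.005, 0.003], [0.003, -0.005, -1.0]]
force: [1.0, -0.5, 0.3]
opening: 0.798
grasp_force: 0.0
```

play_rows([
  [[0,0,-0.03,0,0,0],[0.02,0,-0.07,0,0,0],[0.06,0,-0.1,0,0,0],[0.1,0,-0.13,0,0,0],[0.14,0,-0.15,0,0,0],[0.18,0,-0.15,0,0,0],[0.22,0,-0.15,0,0,0],[0.26,0,-0.15,0,0,0]],
])

```text
time_s: 42.47
position: [0.4666, 0.137, 0.2849]
tcp_rot: [[0.005, 1.0, 0.003], [1.0, -0.005, 0.0], [0.0, 0.003, -1.0]]
force: [1.0, -0.1, -0.6]
opening: 0.803
grasp_force: 0.0
```

play_rows([
  [[0.04,0,0,0,0,0],[0.08,0,0,0,0,0],[0.1,0,0,0,0,0],[0.1,0,0,0,0,0],[0.1,0,0,0,0,0],[0.1,0,0,0,0,0],[0.1,0,0,0,0,0],[0.1,0,0,0,0,0]],
])

```text
time_s: 43.13
position: [0.4673, 0.2338, 0.2829]
tcp_rot: [[0.007, 1.0, -0.0], [1.0, -0.007, -0.0], [-0.0, -0.0, -1.0]]
force: [0.0, -0.3, 0.6]
opening: 0.804
grasp_force: 0.0
```

Run:
```python
from h import *
c=snap('top'); s=bot.read_state(); print(s['position'],s['qvel'].round(1))
m=finder.outline_of('top','rack')[0]['pixels'].astype(np.float32)
D=dict(pepper_mill=([cyl(.029,.01,.132),cyl(.0245,.133,.169),cyl(.008,.16,.18)],(.4535,-.375)),
salt_shaker=([cyl(.022,.01,.084),cyl(.017,.084,.1)],(.466,-.11)),
spice_jar=([cyl(.021,.01,.095),cyl(.0225,.095,.116)],(.461,-.198)),
jam_jar=([cyl(.0315,.01,.096),cyl(.032,.096,.107)],(.457,-.286)))
for k,(P,g) in D.items():
  for d in finder.outline_of('top',k):
    p,i=fit(c,d['pixels'].astype(np.float32),P,[*g,0],False)
    if i>.3:
        d=p[:2]-[.459,-.242]; a=-.053; print(k,p.round(4),round(i,2),'in rack',round(d[0]*np.cos(a)+d[1]*np.sin(a),4),round(-d[0]*np.sin(a)+d[1]*np.cos(a),4))
f=c['frame'][150:270,270:450]; cv2.imwrite('pics/end.png',cv2.resize(f,(720,480),interpolation=cv2.INTER_CUBIC)[:,:,::-1])
```

```text
[0.46741998 0.23390901 0.28291177] [ 0.2  0.3 -0.3  0.1  0.   0. ]
pepper_mill [ 0.4475 -0.3746  0.    ] 0.83 in rack -0.0045 -0.1331
salt_shaker [ 0.4672 -0.11    0.    ] 0.73 in rack 0.0012 0.1322
spice_jar [ 0.4582 -0.1998  0.    ] 0.93 in rack -0.003 0.0421
jam_jar [ 0.4529 -0.2865  0.    ] 0.94 in rack -0.0037 -0.0447
```

View pics/end.png

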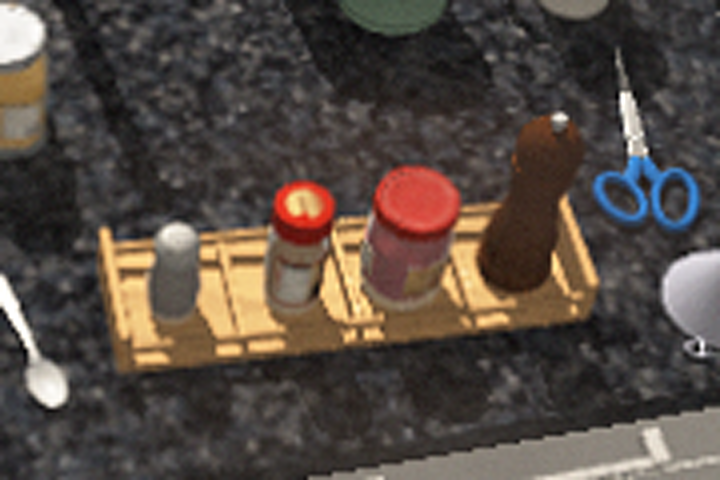

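All four stand upright in their bays in the right order: salt (175,270), spice (300,245), jam (410,235) and pepper (530,200). Each is within about 5 mm of its bay centre.

```bash
python3 -c "
from rig import bot
print(bot.hand_in())"
```

```text
the job is handed in; nothing more can be done
None
```

The salt shaker, spice jar, jam jar and pepper mill stand upright in rack bays 1 to 4, the same order as on the tray, each measured within about 5 mm of its bay centre. The job is handed in at about 43 s of the 128 s limit; no verdict came back.

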